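# Close the biscuit canister with the vacuum lid that fits and pump it

## Robot

A 6-joint arm with a two-finger parallel gripper is mounted at the origin on the work surface. World frame = base frame: x ahead of the robot, y to its left, z up, the work surface at z = 0. Lengths are in m, angles in rad, forces in N, time in s.
With the tool pointing down it reaches from about 0.325 to 0.775 m from the base axis. Payload 5.5 kg.
Tool frame: the origin (TCP) lies midway between the tips of the shut fingers; the grasp point (between the pads) lies 19 mm behind it; x points along the fingers, y is the direction in which the jaws open and shut, and the axes are right-handed (so a half turn about x gives the same grasp; the last joint's range is limited). The gripper opens to 85 mm and grips with 20 to 120 N. Pads are 22 mm wide; open, the fingers measure 114 mm over their backs; the gripper's body (76 mm by 85 mm) begins 54 mm behind the grasp point. The pads swing forward as they close: fully open they stand 13 mm farther back than shut.
Start: joints at [-1.167, 0.091, 1.231, -0, 1.82, -0.057], TCP at [0.267, -0.537, 0.231] pointing down, gripper open.
Joint ranges: [-2.87, 2.87], [-0.86, 2.18], [0.17, 2.46], [-1.51, 4.65], [0.06, 2.69], [-2.65, 2.65]. Speed limits (rad/s): [2.57, 2.57, 3.01, 3.14, 3.14, 3.14].

## Interface

Orientations are given as a unit quaternion [x, y, z, w].
In Python, from plant import state, grab_frame, sign_off gives the robot as it stands. The module is installed in compiled form; this text tells all that it offers.
- The arm moves only by the tool step_arm, never from a script. Its argument "targets" is text: rows parted by semicolons, each of 5 numbers parted by spaces: the shift along the tool's x, y, z in cm, then the turn about the tool's x in rad, then the opening, from 0 (shut) to 1 (fully open). A call has 1 to 5 rows; each row shifts and turns the pose as measured when the row begins, along the tool's axes as they then stand; what a row does not reach is not made up. A row lasts 1/8 s, in which the tool goes at most 62.5 mm and 10.7 degrees, less where a joint would pass 70% of its speed; a pose out of reach is approached as far as the arm can. A call is refused whole if a number of a shift passes 6.25 or a number of a turn 0.188, either way. A call with a gripper value outside its range is refused whole. The fingers move at their own pace and stop on an object; "grip_force" is the grip in N (left out, the last holds). Time passes only in rows, so rows that do not move let the fingers close. It gives the time, the measured TCP pose, the force and the opening at its end, in the units of the state.
- state(): the state, without advancing time (a new reading comes with each control period).
- grab_frame(name): name is "scene" or "top" or "wrist"; returns a dict with "pixels" (480x640x3 uint8, red, green, blue), "z_map" (480x640 float32, m along the optical axis (not along the pixel's ray), 0 where there is no reading), "K" (3x3 intrinsics, pixels), "dist" ([k1, k2, p1, p2, k3] as OpenCV has them; the pictures are not rectified), "R" (3x3) and "t" (3): a world point X has camera coordinates R X + t; the wrist camera has in their place "mount" (4x4, takes a point from camera to tool coordinates, whose origin is the TCP and whose axes are the tool frame's). Camera axes: x right, y down, z forward; pixel columns grow to the right and rows downward; lengths in m; the calibration is good to about 2 mm. A picture is of the moment at which its call begins: read the wrist's pose just before it.
- sign_off(): hands the job in, once; it reports no verdict.
The state is a dict: "t": time; "joint_positions": joint angles; "dq": joint speeds; "joint_efforts": joint torques, N m; "ee_pos": TCP position; "ee_rot": TCP orientation; "ft_force": force on the tool from outside, world axes, zero at the start; "torque": the same for the moment, N m; "gripper_width": finger opening in m.
Only numpy, scipy, OpenCV 4.12 (cv2) and the standard library are available. Lean on these libraries where they do the work, as an engineer would, in place of code of your own. Each camera call takes 0.05 s, during which the arm holds its last target.

## Task

Close the open cream biscuit canister with the one vacuum lid on the drying mat that fits its mouth: set it down gently so that it sits level and fully home, then push its pump knob all the way down and let it rise again. Leave the canister standing closed on the counter, and leave the other two lids, the mug, glass, soap bottle and spoon where they are.

Things in the scene. Friction and masses are not known exactly. Their poses are not given: they have to be found in the camera images.
- canister: Open round cream canister with a few biscuits inside, upright on the counter (loose, about 0.75 kg): outside diameter 120 mm, mouth diameter 112 mm, 115 mm tall. Origin: centre of its underside, z up. The plug of the fitting lid is 4 mm narrower than the mouth; when home, its cap rests on the rim and the lid's origin is 103 mm above the canister's origin.
- canister_mouth (a point): Centre of the canister's mouth, at the height of its rim, 115 mm above the counter.
- mat: Grey ribbed drying mat fixed to the counter, 200 x 500 mm, 4 mm thick, long side along its own y. Origin: centre of its underside. The three lids lie on it in a row along its y, right way up and about 155 mm apart; which lid lies in which place changes.
- lid_a: Vacuum lid (loose, 0.3 kg): round grey cap, diameter 140 mm, pale plug below it (diameter 126 mm, 12 mm deep, edge chamfered 3 mm) on which it stands, small red valve; in the middle a black collar (52 mm) and black pump knob (diameter 40 mm, upright sides) to carry it by. Origin: centre of plug's underside, z up; cap 12 to 28 mm, collar's top 33 mm, knob's top 68 mm above it.
- lid_b: Vacuum lid of the same design, heights and knob as lid_a, but cap diameter 122 mm and plug diameter 108 mm.
- lid_c: Vacuum lid of the same design, heights and knob as lid_a, but cap diameter 104 mm and plug diameter 90 mm.
- pump_a (a joint): Stroke of lid_a's sprung pump knob in m: 0 up (at rest), 0.016 fully down. The spring resists with about 4 N at the start and 11 N at the end of the stroke and pushes the knob up again on release.
- pump_b (a joint): The same for lid_b.
- pump_c (a joint): The same for lid_c.
- mug: Bystander: blue mug, 82 mm across, 95 mm tall, at the back of the counter. Origin: centre of its underside.
- tumbler: Bystander: empty drinking glass, 72 mm across, 120 mm tall, at the back. Origin: centre of its underside.
- soap: Bystander: hand-soap bottle with a white pump head, 64 mm across, 182 mm tall, at the back. Origin: centre of its underside.
- spoon: Bystander: wooden spoon, 260 mm long, lying flat on the counter on the robot's right, near its base, roughly along y.

How it is judged:
By the outcome, as a careful person would: the job done as asked, in the order asked, and still so for the second after the job is handed in, with the robot touching nothing.
It also fails if it takes over 51 s, if anything falls off the work surface, if the arm or the gripper's body presses on something with over 40 N, if the wrist force passes 120 N, or if a joint passes its speed limit or range.

## Working session

There is one attempt and no reset: what is moved stays moved. The work goes in short steps, Python scripts to look and compute and a tool call to move; the robot and the scene stay as the last step left them, time stands still between calls to the robot, and variables do not carry over. Pictures are saved under pics/ and viewed, and the job is handed in when it is done.

Besides the shell and the picture viewer there is one more tool, called after "Request:" as name(argument=value, ...) on one line, values as JSON. step_arm: Moves the arm, as the interface text tells. Its arguments: {"type":"object","properties":{"targets":{"type":"string"},"grip_force":{"type":"number"}},"required":["targets"]}

```bash
mkdir -p pics
cat > h.py <<'E'
import numpy as np,cv2
from plant import state,grab_frame,sign_off
def save(n,im): cv2.imwrite('pics/'+n+'.png',cv2.cvtColor(im,cv2.COLOR_RGB2BGR))
def cloud(f):
    K,d=f['K'],np.array(f['dist'],float)
    v,u=np.mgrid[0:480,0:640]
    p=cv2.undistortPoints(np.stack([u,v],-1).reshape(-1,1,2).astype(np.float64),np.array(K,float),d).reshape(480,640,2)
    z=f['z_map']; c=np.dstack([p[...,0]*z,p[...,1]*z,z])
    return (c-np.array(f['t']))@np.array(f['R'])
E
python3 - <<'E'
from h import *
import pickle
s=state();print(s)
for n in('top','scene'):
    f=grab_frame(n);save(n+'0',f['pixels']);pickle.dump(f,open(n+'0.pkl','wb'));print(n,f['K'],f['R'],f['t'])
E
```

```text
{'t': 0.0, 'joint_positions': array([-1.16672282e+00,  9.18607490e-02,  1.23190270e+00, -3.19480292e-05,
        1.81976824e+00, -5.67039812e-02]), 'dq': array([-0.00157756,  0.00071087,  0.00073805,  0.00035985,  0.00051872,
       -0.0001304 ]), 'joint_efforts': array([ 1.30366316e-03, -4.58731306e+01, -4.18015981e+01,  2.31964805e-04,
        1.16831803e-02, -4.87653779e-06]), 'ee_pos': array([ 0.2666643 , -0.5371752 ,  0.23014023]), 'ee_rot': array([-0.68829444, -0.16214266,  0.68855296, -0.16079596]), 'ft_force': array([-0.32414854, -0.27509626, -0.51142911]), 'torque': array([ 0.02114522,  0.01541439, -0.00717176]), 'gripper_width': 0.08547044140463612}
top [[552.99057331   0.         324.70564843]
 [  0.         552.99057331 231.03005035]
 [  0.           0.           1.        ]] [[-0.01488025 -0.99970215 -0.01934391]
 [-0.98220853  0.01823644 -0.18690597]
 [ 0.18720307  0.01621855 -0.98218734]] [-0.0022393   0.55463205  1.2611674 ]
scene [[566.48362742   0.         325.18959705]
 [  0.         566.48362742 238.32767464]
 [  0.           0.           1.        ]] [[-0.88114533  0.47256207 -0.01637084]
 [ 0.34050311  0.61012283 -0.71540741]
 [-0.32808618 -0.63595222 -0.69851574]] [ 0.49555062 -0.11376396  1.20937098]
```

View pics/top0.png

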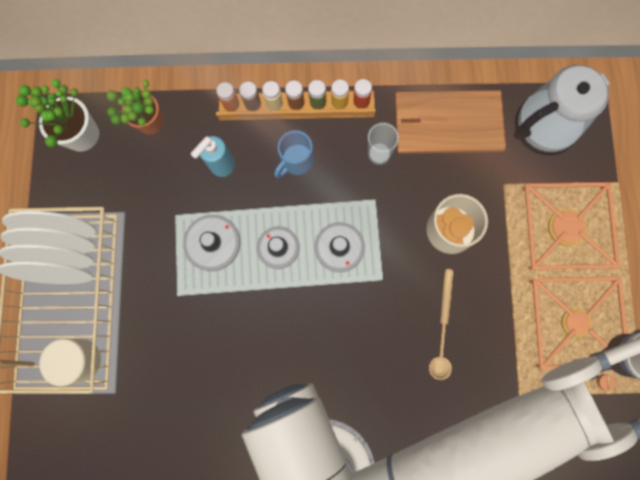

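View pics/scene0.png

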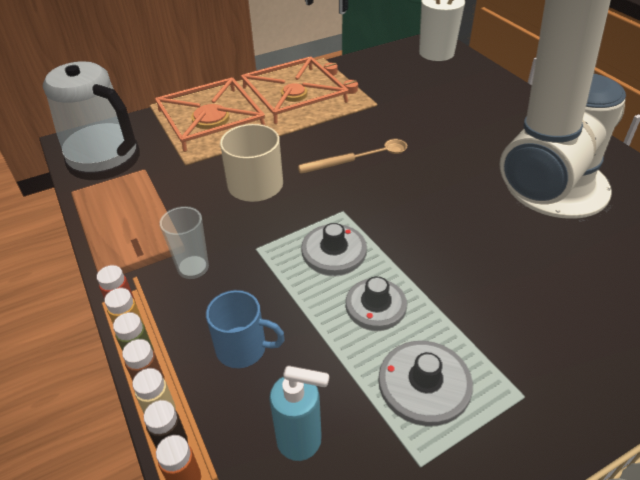

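The top view shows the lids at about (212,243), which is the largest, (278,247), the smallest, and (340,247), the middle size and so probably lid_b. The canister mouth is at about (460,222), the spoon at (443,325), and the glass, mug and soap are at the back.

```bash
cat > m.py <<'E'
from h import *
import pickle
from scipy.optimize import least_squares
def circ(P):
    c0=P.mean(0)
    r=least_squares(lambda q:np.hypot(P[:,0]-q[0],P[:,1]-q[1])-q[2],[c0[0],c0[1],.05],loss='soft_l1',f_scale=.002)
    return r.x
E
python3 - <<'E'
from m import *
for n in('top','scene'):
    f=pickle.load(open(n+'0.pkl','rb'));P=cloud(f);V=f['z_map']>0
    pts={'top':dict(L=(212,243),M=(278,247),R=(340,247),can=(460,222)),'scene':dict(L=(426,380),M=(376,302),R=(334,246),can=(252,150))}[n]
    v,u=np.mgrid[0:480,0:640]
    for k,(a,b) in pts.items():
        near=V&(np.hypot(u-a,v-b)<60)
        if k=='can':
            m=near&(P[...,2]>.108)&(P[...,2]<.125); m=m.astype(np.uint8)
            Q=P[m>0]; print(n,k,m.sum(),circ(Q),np.median(Q[:,2]))
            continue
        m=(near&(P[...,2]>.022)&(P[...,2]<.04)).astype(np.uint8)
        nn,lab,st,_=cv2.connectedComponentsWithStats(m); 
        i=1+np.argmax(st[1:,4]); m=(lab==i)
        Q=P[m]; h=cv2.convexHull(Q[:,:2].astype(np.float32))[:,0]
        print(n,k,'cap z',np.median(Q[:,2]),'minenc',cv2.minEnclosingCircle(Q[:,:2].astype(np.float32)),'hullfit',circ(h))
        c=circ(h)
        m=near&(P[...,2]>.062)&(P[...,2]<.082)&(np.hypot(P[...,0]-c[0],P[...,1]-c[1])<.03);Q=P[m]
        print('   knob',m.sum(),Q.mean(0),cv2.minEnclosingCircle(Q[:,:2].astype(np.float32)))
    # bystander heights
    if n=='top':
        for k,(a,b) in dict(soap=(212,146),mug=(296,140),tum=(382,140)).items():
            m=V&(np.hypot(u-a,v-b)<25)&(P[...,2]>.03); print(k,P[m].mean(0),P[m][:,2].max())
    print('counter z',np.median(P[250:300,400:420,2]) if n=='top' else '')
E
```

```text
top L cap z 0.031242829774720406 minenc ((0.5373601913452148, 0.264914333820343), 0.06995809078216553) hullfit [0.53714036 0.26489557 0.06873321]
   knob 231 [0.53534936 0.26506651 0.07027575] ((0.5365942716598511, 0.2655661702156067), 0.020618485286831856)
top M cap z 0.030977782700389235 minenc ((0.5212773084640503, 0.10381393134593964), 0.05246185511350632) hullfit [0.52100889 0.10334624 0.05148868]
   knob 225 [0.52059812 0.10321751 0.07058214] ((0.520956814289093, 0.10340066254138947), 0.01992291770875454)
top R cap z 0.03088182074311866 minenc ((0.5199201703071594, -0.044472865760326385), 0.06129830703139305) hullfit [ 0.51946885 -0.04479897  0.06042018]
   knob 230 [ 0.51902484 -0.04477189  0.07082551] ((0.519949197769165, -0.04471742734313011), 0.020483024418354034)
top can 314 [ 0.56190686 -0.32012332  0.05786067] 0.11331005141908271
soap [0.72703245 0.24200003 0.12766855] 0.1857296278979746
mug [0.76159459 0.05736616 0.07423571] 0.09868266449703354
tum [ 0.76449511 -0.15184867  0.08510387] 0.12472950471108854
counter z -0.000862493746231205
scene L cap z 0.0321382010525372 minenc ((0.5351206660270691, 0.26673561334609985), 0.07067210227251053) hullfit [0.53565071 0.2667811  0.06981793]
   knob 596 [0.53763354 0.26873958 0.07122955] ((0.5356940031051636, 0.2661573886871338), 0.021075882017612457)
scene M cap z 0.032245953083237154 minenc ((0.5212289094924927, 0.10490067303180695), 0.05287838354706764) hullfit [0.52160742 0.10514764 0.05163893]
   knob 433 [0.52314864 0.10748082 0.07135669] ((0.521486759185791, 0.10453829914331436), 0.020995793864130974)
scene R cap z 0.03239020616576968 minenc ((0.5197538733482361, -0.04303824529051781), 0.06205477565526962) hullfit [ 0.52046655 -0.04338604  0.0608556 ]
   knob 340 [ 0.5221716  -0.04061193  0.07107202] ((0.5197315216064453, -0.043369997292757034), 0.021297946572303772)
scene can 518 [ 0.56351146 -0.31770566  0.05781636] 0.11323555325882531
counter z
```

```bash
cat >> h.py <<'E'
from scipy.spatial.transform import Rotation as Ro
def go(*tg):
    s=state();R=Ro.from_quat(s['ee_rot']).as_matrix();p=s['ee_pos']
    print('t',round(s['t'],3),'pos',p.round(4),'F',s['ft_force'].round(2),'w',round(s['gripper_width'],4),'J',s['joint_positions'].round(2))
    print('tool x',R[:,0].round(4),'y',R[:,1].round(3))
    for g in tg:
        print('to',g,'tool cm',(R.T@(np.array(g)-p)*100).round(2))
E
python3 -c "
from h import *
go((.520,-.044,.231),(.520,-.044,.150),(.5627,-.319,.24))"
```

```text
t 0.1 pos [ 0.2667 -0.5372  0.2302] F [0.54 0.67 0.73] w 0.0851 J [-1.17  0.09  1.23 -0.    1.82 -0.06]
tool x [-7.0e-04  1.7e-03 -1.0e+00] y [ 0.445 -0.896 -0.002]
to (0.52, -0.044, 0.231) tool cm [-1.000e-02 -3.291e+01 -4.462e+01]
to (0.52, -0.044, 0.15) tool cm [  8.09 -32.9  -44.62]
to (0.5627, -0.319, 0.24) tool cm [ -0.96  -6.38 -36.21]
```

Request:
step_arm(targets="0 -3.3 -4.5 0 1;0 -3.3 -4.5 0 1;0 -3.3 -4.5 0 1;0 -3.3 -4.5 0 1;0 -3.3 -4.5 0 1")

```text
t: 0.72
ee_pos: [0.396, -0.2849, 0.226]
ee_rot: [-0.688, -0.162, 0.69, -0.156]
ft_force: [-0.0, -0.7, -0.1]
gripper_width: 0.0856
```

Request:
step_arm(targets="0 -3.3 -4.5 0 1;0 -3.3 -4.5 0 1;0 -3.3 -4.5 0 1;0 -3 -4 0 1;0 0 0 0 1")

```text
t: 1.35
ee_pos: [0.4993, -0.0819, 0.2247]
ee_rot: [-0.687, -0.164, 0.69, -0.157]
ft_force: [-0.6, -0.6, 0.5]
gripper_width: 0.0859
```

```bash
python3 -c "
from h import *
go((.520,-.044,.231),(.520,-.044,.150))"
```

```text
t 1.35 pos [ 0.4993 -0.0819  0.2247] F [-0.56 -0.6   0.46] w 0.0859 J [-0.23 -0.16  1.48  0.01  1.82  0.88]
tool x [-0.0071  0.009  -0.9999] y [ 0.442 -0.897 -0.011]
to (0.52, -0.044, 0.231) tool cm [-0.61 -2.49 -3.54]
to (0.52, -0.044, 0.15) tool cm [ 7.48 -2.4  -3.56]
```

Request:
step_arm(targets="1 -1.2 -1.8 0 1;1 -1.2 -1.8 0 1;1 0 0 0 1;0 0 0 0 1;0 0 0 0 1")

```text
t: 1.98
ee_pos: [0.5194, -0.0475, 0.1929]
ee_rot: [-0.686, -0.163, 0.692, -0.156]
ft_force: [0.9, -0.3, 0.2]
gripper_width: 0.086
```

```bash
python3 -c "
from h import *
import pickle
go((.520,-.044,.1))
s=state();f=grab_frame('wrist');pickle.dump((s,f),open('w1.pkl','wb'));save('w1',f['pixels']);print(f['mount'])"
```

```text
t 1.975 pos [ 0.5194 -0.0475  0.1929] F [ 0.93 -0.29  0.19] w 0.086 J [-0.16 -0.11  1.5   0.01  1.76  0.96]
tool x [-0.01    0.0066 -0.9999] y [ 0.44  -0.898 -0.01 ]
to (0.52, -0.044, 0.1) tool cm [ 9.3  -0.2  -0.26]
[[-1.20996021e-04 -2.70253353e-01  9.62789235e-01 -1.42033234e-01]
 [ 9.99999758e-01 -6.92760535e-04 -6.87843854e-05 -2.12259034e-04]
 [ 6.85571596e-04  9.62788993e-01  2.70253372e-01 -6.81208064e-02]
 [ 0.00000000e+00  0.00000000e+00  0.00000000e+00  1.00000000e+00]]
```

View pics/w1.png

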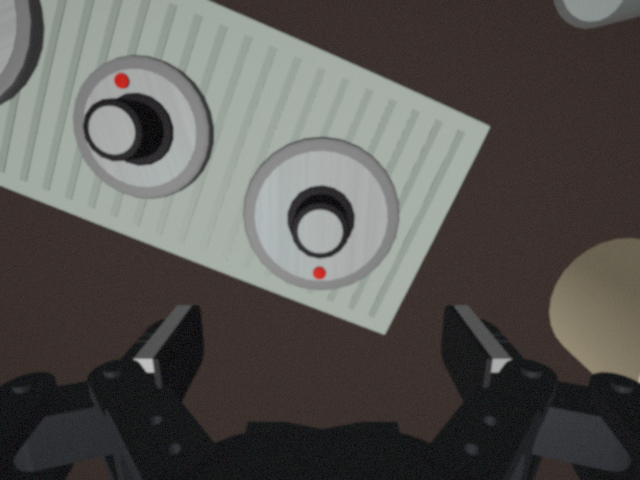

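The wrist view shows lid_b's knob top centred at (320,231), with its cap spanning x 244–398 and the valve at (320,272). I'll measure it with this camera.

```bash
cat >> m.py <<'E'
def wcloud(s,f):
    T=np.array(f['mount']);g=dict(f);g['R']=T[:3,:3].T;g['t']=-T[:3,:3].T@T[:3,3]
    P=cloud(g);R=Ro.from_quat(s['ee_rot']).as_matrix()
    return P@R.T+s['ee_pos']
E
python3 - <<'E'
from m import *
s,f=pickle.load(open('w1.pkl','rb'));P=wcloud(s,f);V=f['z_map']>0
v,u=np.mgrid[0:480,0:640]
near=V&(np.hypot(u-320,v-218)<90)&(v<300)
m=near&(abs(P[...,2]-.072)<.006);Q=P[m];print('knob',m.sum(),Q.mean(0),cv2.minEnclosingCircle(Q[:,:2].astype(np.float32)))
m=near&(abs(P[...,2]-.032)<.006);Q=P[m];h=cv2.convexHull(Q[:,:2].astype(np.float32))[:,0]
print('cap',np.median(Q[:,2]),circ(h),cv2.minEnclosingCircle(h))
E
```

```text
knob 2613 [ 0.5204389  -0.0440011   0.07154253] ((0.5194783806800842, -0.04426359757781029), 0.020118102431297302)
cap 0.031799579176042286 [ 0.51943564 -0.04419118  0.06014504] ((0.5190505385398865, -0.044696491211652756), 0.06104487553238869)
```

Request:
step_arm(targets="3 -0.1 -0.1 0 1;3 -0.1 -0.1 0 1;3 0 0 0 1;0 0 0 0 1")

```text
t: 2.52
ee_pos: [0.5203, -0.047, 0.1041]
ee_rot: [-0.688, -0.16, 0.69, -0.156]
ft_force: [-0.2, -0.6, 0.2]
gripper_width: 0.0854
```

```bash
python3 -c "
from h import *
go((.5198,-.0442,.042))"
```

```text
t 2.525 pos [ 0.5203 -0.047   0.1041] F [-0.23 -0.6   0.15] w 0.0854 J [-0.16 -0.1   1.65  0.    1.6   0.96]
tool x [-0.0044  0.005  -1.    ] y [ 0.436 -0.9   -0.006]
to (0.5198, -0.0442, 0.042) tool cm [ 6.21 -0.23 -0.09]
```

Request:
step_arm(targets="2 -0.25 -0.1 0 1;2 0 0 0 1;1 0 0 0 1;0.5 0 0 0 1;0 0 0 0 1")

```text
t: 3.15
ee_pos: [0.5216, -0.0445, 0.0492]
ee_rot: [0.69, 0.16, -0.689, 0.157]
ft_force: [-0.2, 0.6, -0.2]
gripper_width: 0.085
```

```bash
python3 -c "
from h import *
go((.5198,-.0442,.042))"
```

```text
t 3.15 pos [ 0.5216 -0.0445  0.0492] F [-0.22  0.61 -0.25] w 0.085 J [-0.15 -0.07  1.72  0.    1.5   0.97]
tool x [ 5.0e-04  4.1e-03 -1.0e+00] y [ 0.436 -0.9   -0.003]
to (0.5198, -0.0442, 0.042) tool cm [ 0.72 -0.1   0.14]
```

Request:
step_arm(targets="0.7 -0.1 0.14 0 1;0 0 0 0 1;0 0 0 0 0.6;0 0 0 0 0.5;0 0 0 0 0.3", grip_force=45)

```text
t: 3.78
ee_pos: [0.5207, -0.0443, 0.0437]
ee_rot: [0.691, 0.159, -0.688, 0.157]
ft_force: [-2.8, 2.2, 3.8]
gripper_width: 0.0387
```

Request:
step_arm(targets="0 0 0 0 0.3;0 0 0 0 0.3;0 0 0 0 0.3")

```text
t: 4.15
ee_pos: [0.5207, -0.0443, 0.0438]
ee_rot: [0.691, 0.159, -0.688, 0.157]
ft_force: [-0.6, 0.7, 0.4]
gripper_width: 0.0386
```

```bash
python3 -c "
from h import *
go((.5198,-.0442,.042))
f=grab_frame('wrist');save('w2',f['pixels'])"
```

```text
t 4.15 pos [ 0.5207 -0.0443  0.0438] F [-0.55  0.74  0.36] w 0.0386 J [-0.15 -0.07  1.73  0.    1.48  0.97]
tool x [ 0.0034  0.0038 -1.    ] y [ 0.436 -0.9   -0.002]
to (0.5198, -0.0442, 0.042) tool cm [ 0.18 -0.05  0.08]
```

View pics/w2.png

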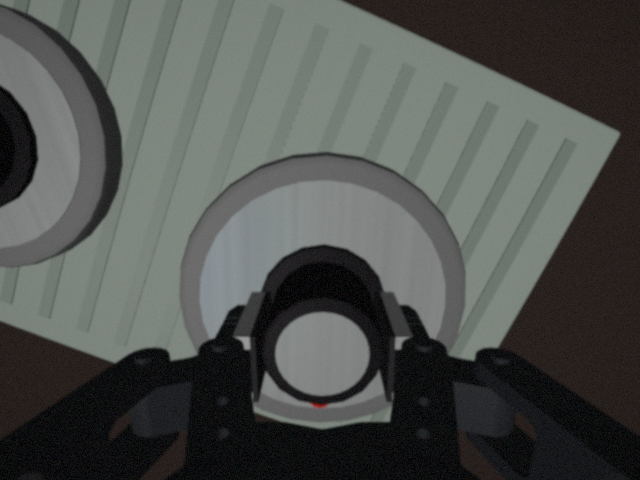

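The knob is gripped: it sits between the pads at (322,353) and the opening reads 38.6 mm. Lifting now.

Request:
step_arm(targets="-1 0 0 0 0.3;-2 0 0 0 0.3;-2.5 0 0 0 0.3;-3 0 0 0 0.3;-3 0 0 0 0.3")

```text
t: 4.82
ee_pos: [0.5171, -0.0444, 0.1565]
ee_rot: [-0.686, -0.161, 0.692, -0.155]
ft_force: [1.1, -0.0, -3.2]
gripper_width: 0.0389
```

Request:
step_arm(targets="-3 0 0 0 0.3;-3 0 0 0 0.3;-1.5 0 0 0 0.3;0 0 0 0 0.3;0 0 0 0 0.3")

```text
t: 5.45
ee_pos: [0.5176, -0.0449, 0.2343]
ee_rot: [-0.686, -0.161, 0.692, -0.155]
ft_force: [-0.5, 0.6, -3.5]
gripper_width: 0.0383
```

```bash
python3 -c "
from h import *
go((.5627,-.319,.22))
f=grab_frame('wrist');save('w3',f['pixels'])"
```

```text
t 5.45 pos [ 0.5176 -0.0449  0.2343] F [-0.48  0.56 -3.53] w 0.0383 J [-0.15 -0.12  1.43  0.    1.84  0.97]
tool x [-0.0096  0.0056 -0.9999] y [ 0.436 -0.9   -0.009]
to (0.5627, -0.319, 0.22) tool cm [ 1.23 26.65  7.88]
```

View pics/w3.png

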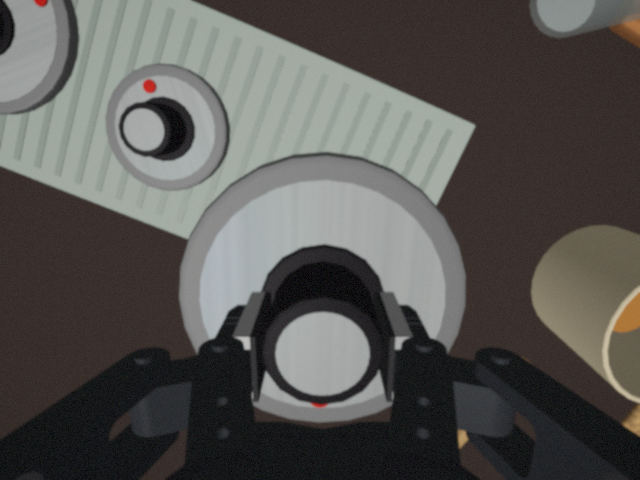

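The lid is held exactly as before and the force reads about 3 N of weight. Next I carry it to the canister.

Request:
step_arm(targets="0 3 0.9 0 0.3;0 4 1.2 0 0.3;0 4 1.2 0 0.3;0 4 1.2 0 0.3;0 4 1.2 0 0.3")

```text
t: 6.12
ee_pos: [0.5487, -0.2422, 0.2246]
ee_rot: [-0.683, -0.166, 0.694, -0.155]
ft_force: [-0.0, 0.5, -3.2]
gripper_width: 0.0388
```

Request:
step_arm(targets="0 4 1.2 0 0.3;0 2 0.6 0 0.3;0 0.5 0.2 0 0.3;0 0 0 0 0.3;0 0 0 0 0.3")

```text
t: 6.75
ee_pos: [0.5578, -0.3121, 0.2153]
ee_rot: [-0.68, -0.168, 0.698, -0.151]
ft_force: [-0.2, 0.8, -3.2]
gripper_width: 0.0389
```

Run:
```python
from m import *
go((.5627,-.319,.22))
s=state();f=grab_frame('top');save('t4',f['pixels']);g=grab_frame('scene');save('s4',g['pixels'])
pickle.dump((s,f,g),open('4.pkl','wb'))
```

```text
t 6.75 pos [ 0.5578 -0.3121  0.2153] F [-0.24  0.84 -3.21] w 0.0389 J [-0.56  0.23  1.11 -0.    1.84  0.55]
tool x [-0.0298  0.0176 -0.9994] y [ 0.439 -0.898 -0.029]
to (0.5627, -0.319, 0.22) tool cm [-0.49  0.82 -0.13]
```

View pics/t4.png

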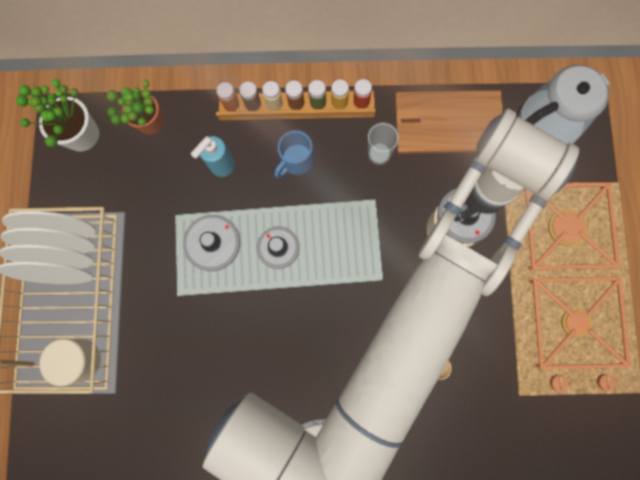

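View pics/s4.png

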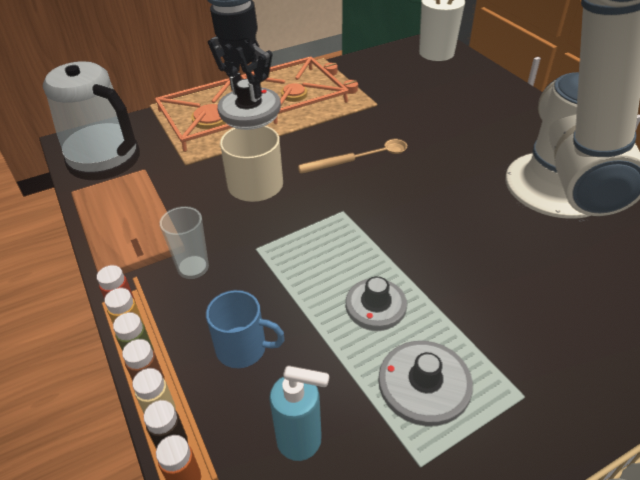

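Both views show the lid over the canister with its bottom edge about 6 cm clear of the rim. The tool axis has drifted to a 2° lean, radially inward. I'll check whether step size affects the lean: a fast retract, then a slow extension.

Request:
step_arm(targets="0 -4.9 3.4 0 0.3;0 -4.9 3.4 0 0.3;0 0 0 0 0.3;0 0 0 0 0.3")

```text
t: 7.35
ee_pos: [0.4514, -0.25, 0.215]
ee_rot: [-0.678, -0.171, 0.699, -0.151]
ft_force: [0.4, -0.7, -3.4]
gripper_width: 0.0386
```

Run:
```python
from m import *
go((.5627,-.319,.22))
```

```text
t 7.35 pos [ 0.4514 -0.25    0.215 ] F [ 0.35 -0.67 -3.37] w 0.0386 J [-0.57 -0.1   1.45 -0.    1.83  0.54]
tool x [-0.0354  0.0212 -0.9991] y [ 0.442 -0.896 -0.035]
to (0.5627, -0.319, 0.22) tool cm [-1.04 11.09 -6.91]
```

Request:
step_arm(targets="0 1.1 -0.7 0 0.3;0 1.1 -0.7 0 0.3;0 1.1 -0.7 0 0.3;0 1.1 -0.7 0 0.3;0 1.1 -0.7 0 0.3")

```text
t: 7.98
ee_pos: [0.5152, -0.2881, 0.2125]
ee_rot: [-0.679, -0.17, 0.698, -0.152]
ft_force: [-0.1, -0.7, -3.8]
gripper_width: 0.0383
```

Run:
```python
from m import *
go((.5627,-.319,.22))
```

```text
t 7.975 pos [ 0.5152 -0.2881  0.2125] F [-0.07 -0.72 -3.79] w 0.0383 J [-0.57  0.1   1.26 -0.    1.82  0.54]
tool x [-0.0324  0.0194 -0.9993] y [ 0.443 -0.896 -0.032]
to (0.5627, -0.319, 0.22) tool cm [-0.96  4.85 -2.87]
```

Request:
step_arm(targets="0 1.2 -0.7 0 0.3;0 1.2 -0.7 0 0.3;0 1.2 -0.7 0 0.3;0 1.2 -0.7 0 0.3;0 0 0 0 0.3")

```text
t: 8.6
ee_pos: [0.5699, -0.3241, 0.2045]
ee_rot: [-0.678, -0.171, 0.699, -0.151]
ft_force: [-0.1, 0.9, -4.0]
gripper_width: 0.0386
```

Request:
step_arm(targets="-1 0 0 0 0.3;-1 0 0 0 0.3;-1 0 0 0 0.3;-1 0 0 0 0.3;-1 0 0 0 0.3")

```text
t: 9.22
ee_pos: [0.572, -0.3253, 0.2581]
ee_rot: [-0.678, -0.171, 0.699, -0.151]
ft_force: [-0.7, -0.1, -4.3]
gripper_width: 0.0386
```

Run:
```python
from m import *
go((.5627,-.319,.22))
```

```text
t 9.225 pos [ 0.572  -0.3253  0.2581] F [-0.69 -0.15 -4.33] w 0.0386 J [-0.57  0.3   0.95 -0.    1.94  0.54]
tool x [-0.0355  0.0215 -0.9991] y [ 0.443 -0.896 -0.035]
to (0.5627, -0.319, 0.22) tool cm [ 3.85 -0.84  0.47]
```

Request:
step_arm(targets="5 0 0 0 0.3;0 0 0 0 0.3;0 0 0 0 0.3")

```text
t: 9.6
ee_pos: [0.5709, -0.3246, 0.2128]
ee_rot: [-0.679, -0.17, 0.697, -0.152]
ft_force: [0.3, -0.0, -2.9]
gripper_width: 0.0383
```

Run:
```python
from m import *
go((.5627,-.319,.22))
```

```text
t 9.6 pos [ 0.5709 -0.3246  0.2128] F [ 0.27 -0.   -2.93] w 0.0383 J [-0.57  0.28  1.05 -0.    1.84  0.54]
tool x [-0.0305  0.0184 -0.9994] y [ 0.443 -0.896 -0.03 ]
to (0.5627, -0.319, 0.22) tool cm [-0.69 -0.88  0.5 ]
```

Slow ups leave the tilt unchanged and a fast down step reduces it by about 0.3°, so I can work the lean off with these cycles.

Request:
step_arm(targets="-1.2 0 0 0 0.3;-1.2 0 0 0 0.3;-1.2 0 0 0 0.3;-1.2 0 0 0 0.3;-1.2 0 0 0 0.3")

```text
t: 10.22
ee_pos: [0.5742, -0.3267, 0.2845]
ee_rot: [-0.682, -0.167, 0.695, -0.155]
ft_force: [0.2, -0.3, -3.4]
gripper_width: 0.039
```

Request:
step_arm(targets="6 0 0 0 0.3;0 0 0 0 0.3")

```text
t: 10.48
ee_pos: [0.5718, -0.3252, 0.2217]
ee_rot: [-0.681, -0.168, 0.696, -0.154]
ft_force: [-0.4, 0.2, -5.9]
gripper_width: 0.0385
```

Request:
step_arm(targets="-1.2 0 0 0 0.3;-1.2 0 0 0 0.3;-1.2 0 0 0 0.3;-1.2 0 0 0 0.3;-1.2 0 0 0 0.3")

```text
t: 11.1
ee_pos: [0.5769, -0.3284, 0.305]
ee_rot: [-0.688, -0.161, 0.689, -0.161]
ft_force: [-0.2, 0.7, -3.2]
gripper_width: 0.0387
```

Request:
step_arm(targets="6 0 0 0 0.3;0 0 0 0 0.3")

```text
t: 11.35
ee_pos: [0.5772, -0.3287, 0.248]
ee_rot: [0.689, 0.16, -0.688, 0.162]
ft_force: [-0.3, -0.2, -5.9]
gripper_width: 0.0388
```

Run:
```python
from m import *
go((.5627,-.319,.22))
```

```text
t 11.35 pos [ 0.5772 -0.3287  0.248 ] F [-0.32 -0.19 -5.86] w 0.0388 J [-0.57  0.27  1.   -0.    1.87  0.54]
tool x [ 0.001  -0.0017 -1.    ] y [ 0.443 -0.896  0.002]
to (0.5627, -0.319, 0.22) tool cm [ 2.79 -1.52  0.87]
```

Now it stands within about 0.1° of vertical. I'll line up in x and y with small steps.

Request:
step_arm(targets="0 -0.7 0.4 0 0.3;0.3 -0.6 0.35 0 0.3;0.5 0 0 0 0.3;0 0 0 0 0.3;0 0 0 0 0.3")

```text
t: 11.98
ee_pos: [0.5694, -0.3234, 0.2604]
ee_rot: [0.696, 0.153, -0.681, 0.169]
ft_force: [0.6, 0.1, -3.4]
gripper_width: 0.0388
```

Run:
```python
from m import *
go((.5637,-.3191,.20),(.5637,-.3191,.143))
```

```text
t 11.975 pos [ 0.5694 -0.3234  0.2604] F [ 0.63  0.11 -3.43] w 0.0388 J [-0.57  0.22  1.03 -0.    1.85  0.54]
tool x [ 0.0255 -0.0174 -0.9995] y [ 0.443 -0.896  0.027]
to (0.5637, -0.3191, 0.2) tool cm [ 6.02 -0.8   0.41]
to (0.5637, -0.3191, 0.143) tool cm [11.71 -0.96  0.49]
```

Request:
step_arm(targets="1 -0.3 0.1 0 0.3;1 -0.3 0.1 0 0.3;1 -0.2 0.1 0 0.3;1 0 0 0 0.3;0.5 0 0 0 0.3")

```text
t: 12.6
ee_pos: [0.5635, -0.3177, 0.2104]
ee_rot: [0.695, 0.154, -0.682, 0.168]
ft_force: [0.6, -0.0, -4.5]
gripper_width: 0.0388
```

Run:
```python
from m import *
go((.5637,-.3191,.20),(.5637,-.3191,.143))
```

```text
t 12.6 pos [ 0.5635 -0.3177  0.2104] F [ 0.55 -0.01 -4.48] w 0.0388 J [-0.57  0.19  1.16 -0.    1.76  0.55]
tool x [ 0.0232 -0.016  -0.9996] y [ 0.443 -0.896  0.025]
to (0.5637, -0.3191, 0.2) tool cm [1.05 0.11 0.06]
to (0.5637, -0.3191, 0.143) tool cm [ 6.74 -0.03  0.14]
```

Request:
step_arm(targets="0 0 0 0 0.3;0 0 0 0 0.3")

```text
t: 12.85
ee_pos: [0.5635, -0.3177, 0.2099]
ee_rot: [0.695, 0.154, -0.682, 0.168]
ft_force: [-0.3, 0.1, -4.4]
gripper_width: 0.0384
```

Run:
```python
from m import *
go((.5637,-.3191,.20),(.5637,-.3191,.143))
```

```text
t 12.85 pos [ 0.5635 -0.3177  0.2099] F [-0.34  0.08 -4.44] w 0.0384 J [-0.57  0.19  1.16 -0.    1.76  0.55]
tool x [ 0.0226 -0.0156 -0.9996] y [ 0.443 -0.896  0.024]
to (0.5637, -0.3191, 0.2) tool cm [0.99 0.11 0.05]
to (0.5637, -0.3191, 0.143) tool cm [ 6.69 -0.03  0.13]
```

Request:
step_arm(targets="-6 0 0 0 0.3;0 0 0 0 0.3;0 0 0 0 0.3;0 0 0 0 0.3")

```text
t: 13.35
ee_pos: [0.5614, -0.3164, 0.2686]
ee_rot: [0.694, 0.155, -0.683, 0.167]
ft_force: [-1.0, -0.1, -4.9]
gripper_width: 0.0385
```

Run:
```python
from m import *
go((.5637,-.3191,.20),(.5637,-.3191,.143))
```

```text
t 13.35 pos [ 0.5614 -0.3164  0.2686] F [-0.99 -0.09 -4.93] w 0.0385 J [-0.57  0.2   1.04 -0.    1.87  0.55]
tool x [ 0.0194 -0.0136 -0.9997] y [ 0.443 -0.896  0.021]
to (0.5637, -0.3191, 0.2) tool cm [ 6.87  0.2  -0.  ]
to (0.5637, -0.3191, 0.143) tool cm [12.57  0.08  0.06]
```

Request:
step_arm(targets="1.2 0 0 0 0.3;1.2 0 0 0 0.3;1.2 0 0 0 0.3;1.2 0 0 0 0.3;0.6 0 0 0 0.3")

```text
t: 13.98
ee_pos: [0.5617, -0.3166, 0.2069]
ee_rot: [0.693, 0.156, -0.684, 0.166]
ft_force: [0.1, 0.5, -3.8]
gripper_width: 0.0388
```

Request:
step_arm(targets="-6 0 0 0 0.3;0 0 0 0 0.3;1.2 0 0 0 0.3;1.2 0 0 0 0.3;1.2 0 0 0 0.3")

```text
t: 14.6
ee_pos: [0.5595, -0.3152, 0.2224]
ee_rot: [0.69, 0.159, -0.687, 0.163]
ft_force: [-0.5, 1.0, -3.9]
gripper_width: 0.0388
```

Request:
step_arm(targets="0.5 0 0 0 0.3;0 0 0 0 0.3;0 0 0 0 0.3")

```text
t: 14.98
ee_pos: [0.5587, -0.3147, 0.2136]
ee_rot: [0.689, 0.16, -0.688, 0.162]
ft_force: [-0.5, -0.3, -3.2]
gripper_width: 0.0387
```

Run:
```python
from m import *
go((.5637,-.3191,.20),(.5637,-.3191,.143))
```

```text
t 14.975 pos [ 0.5587 -0.3147  0.2136] F [-0.52 -0.27 -3.24] w 0.0387 J [-0.57  0.2   1.14 -0.    1.8   0.55]
tool x [ 0.0018 -0.0024 -1.    ] y [ 0.443 -0.896  0.003]
to (0.5637, -0.3191, 0.2) tool cm [ 1.36  0.61 -0.26]
to (0.5637, -0.3191, 0.143) tool cm [ 7.06  0.6  -0.25]
```

Settled and vertical, with 0.17° of lean. From here I move only in slow, small steps.

Request:
step_arm(targets="0.4 0.3 -0.13 0 0.3;0.8 0.3 -0.13 0 0.3;1 0 0 0 0.3;1 0 0 0 0.3;0.6 0 0 0 0.3")

```text
t: 15.6
ee_pos: [0.5646, -0.3197, 0.1741]
ee_rot: [0.689, 0.159, -0.688, 0.162]
ft_force: [0.1, 0.1, -4.9]
gripper_width: 0.0391
```

Request:
step_arm(targets="0 0 0 0 0.3;0 0 0 0 0.3")

```text
t: 15.85
ee_pos: [0.5643, -0.3195, 0.1732]
ee_rot: [0.689, 0.16, -0.688, 0.162]
ft_force: [-0.3, -0.5, -3.8]
gripper_width: 0.0388
```

Run:
```python
from m import *
go((.5637,-.3191,.16),(.5637,-.3191,.143))
f=grab_frame('scene');save('s5',cv2.resize(f['pixels'][60:220,150:350],None,fx=4,fy=3.7));pickle.dump(f,open('s5.pkl','wb'))
P=cloud(f);V=f['z_map']>0
v,u=np.mgrid[0:480,0:640]
near=V&(abs(u-252)<60)&(abs(v-130)<60)&(np.hypot(P[...,0]-.563,P[...,1]+.319)<.075)
z0=state()['ee_pos'][2]-.0398
m=near&(abs(P[...,2]-z0-.028)<.005);Q=P[m];h=cv2.convexHull(Q[:,:2].astype(np.float32))[:,0]
print('cap',len(Q),np.median(Q[:,2]),'exp',z0+.028,circ(h),cv2.minEnclosingCircle(h))
A=np.c_[Q[:,:2]-Q[:,:2].mean(0),np.ones(len(Q))];print('slope',np.linalg.lstsq(A,Q[:,2],rcond=None)[0])
```

```text
t 15.85 pos [ 0.5643 -0.3195  0.1732] F [-0.31 -0.52 -3.85] w 0.0388 J [-0.57  0.22  1.2  -0.    1.73  0.54]
tool x [ 0.0023 -0.0027 -1.    ] y [ 0.443 -0.897  0.003]
to (0.5637, -0.3191, 0.16) tool cm [ 1.32 -0.06  0.03]
to (0.5637, -0.3191, 0.143) tool cm [ 3.02 -0.07  0.04]
cap 1267 0.16182177319008298 exp 0.161415271188871 [ 0.56499576 -0.31818385  0.06082522] ((0.5657860040664673, -0.3180634081363678), 0.0626811683177948)
slope [-0.00949641 -0.01910795  0.16176041]
```

View pics/s5.png

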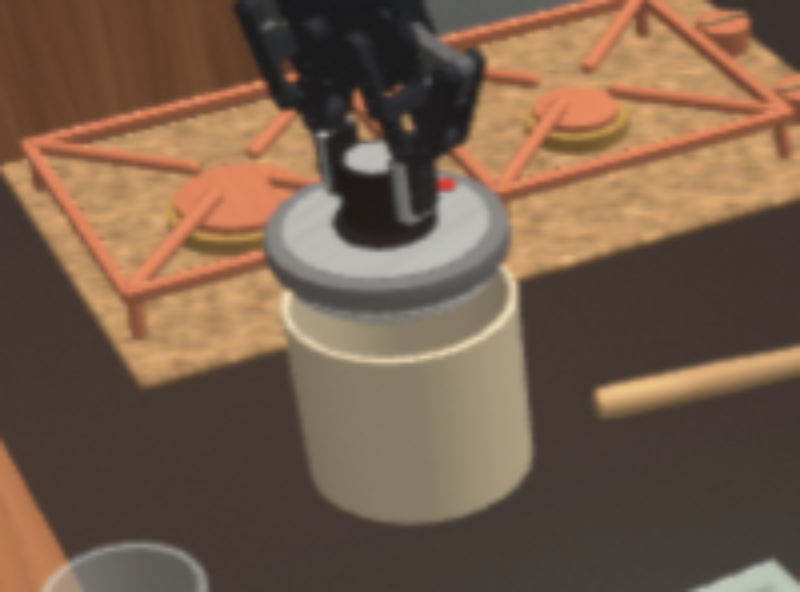

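The scene view puts the held cap at (388,245) in the crop, just above the rim at (400,310). Its fitted centre is about 1.5 mm off the rim's in the same camera, so I'll nudge it while lowering.

Request:
step_arm(targets="0.4 -0.1 0.07 0 0.3;0.4 0 0 0 0.3;0.3 0 0 0 0.3;0 0 0 0 0.3;0 0 0 0 0.3")

```text
t: 16.52
ee_pos: [0.5634, -0.319, 0.1623]
ee_rot: [0.689, 0.159, -0.688, 0.162]
ft_force: [1.0, 0.6, -3.5]
gripper_width: 0.0386
```

Run:
```python
from m import *
go((.5633,-.3190,.155),(.5633,-.3190,.143))
```

```text
t 16.525 pos [ 0.5634 -0.319   0.1623] F [ 0.99  0.57 -3.53] w 0.0386 J [-0.57  0.21  1.22 -0.    1.71  0.54]
tool x [ 0.0034 -0.0034 -1.    ] y [ 0.443 -0.896  0.005]
to (0.5633, -0.319, 0.155) tool cm [ 0.73 -0.    0.01]
to (0.5633, -0.319, 0.143) tool cm [ 1.93 -0.01  0.01]
```

Position is good. Plug entry comes at TCP z of about 0.155.

Request:
step_arm(targets="0.3 0 0 0 0.3;0.3 0 0 0 0.3;0.2 0 0 0 0.3;0 0 0 0 0.3")

```text
t: 17.02
ee_pos: [0.5634, -0.319, 0.1537]
ee_rot: [0.689, 0.159, -0.688, 0.162]
ft_force: [0.3, 0.9, -4.0]
gripper_width: 0.0391
```

Request:
step_arm(targets="0.2 0 0 0 0.3;0.2 0 0 0 0.3;0.2 0 0 0 0.3;0 0 0 0 0.3")

```text
t: 17.52
ee_pos: [0.5635, -0.3191, 0.1473]
ee_rot: [0.689, 0.159, -0.688, 0.162]
ft_force: [0.0, -0.3, -3.5]
gripper_width: 0.0385
```

Run:
```python
from m import *
go((.5633,-.3190,.143))
```

```text
t 17.525 pos [ 0.5635 -0.3191  0.1473] F [ 0.04 -0.33 -3.53] w 0.0385 J [-0.57  0.21  1.24 -0.    1.68  0.54]
tool x [ 0.0035 -0.0034 -1.    ] y [ 0.443 -0.896  0.005]
to (0.5633, -0.319, 0.143) tool cm [ 0.43 -0.02  0.01]
```

The plug is about 8 mm into the mouth with no contact force. I'll ease it down the rest of the way.

Request:
step_arm(targets="0.15 0 0 0 0.3;0.15 0 0 0 0.3;0 0 0 0 0.3")

```text
t: 17.9
ee_pos: [0.5635, -0.3191, 0.1442]
ee_rot: [0.69, 0.159, -0.688, 0.162]
ft_force: [0.0, -1.2, -3.8]
gripper_width: 0.0386
```

Request:
step_arm(targets="0.1 0 0 0 0.3;0 0 0 0 0.3")

```text
t: 18.15
ee_pos: [0.5635, -0.3192, 0.1433]
ee_rot: [0.69, 0.159, -0.688, 0.162]
ft_force: [0.7, 0.6, -4.8]
gripper_width: 0.0386
```

Request:
step_arm(targets="0.1 0 0 0 0.3;0 0 0 0 0.3")

```text
t: 18.4
ee_pos: [0.5637, -0.3193, 0.1432]
ee_rot: [0.69, 0.159, -0.687, 0.163]
ft_force: [-0.5, 0.6, -2.5]
gripper_width: 0.0386
```

Request:
step_arm(targets="0.1 0 0 0 0.3;0.1 0 0 0 0.3;0 0 0 0 0.3")

```text
t: 18.77
ee_pos: [0.5638, -0.3193, 0.143]
ee_rot: [0.69, 0.159, -0.687, 0.163]
ft_force: [-0.9, 1.3, -0.7]
gripper_width: 0.0389
```

Run:
```python
from m import *
go((.5633,-.3190,.143))
```

```text
t 18.775 pos [ 0.5638 -0.3193  0.143 ] F [-0.88  1.29 -0.69] w 0.0389 J [-0.57  0.21  1.25 -0.    1.67  0.54]
tool x [ 0.0061 -0.005  -1.    ] y [ 0.443 -0.896  0.007]
to (0.5633, -0.319, 0.143) tool cm [ 0.   -0.05  0.03]
```

It seated at the expected height and the canister now carries the weight. Releasing.

Request:
step_arm(targets="0 0 0 0 0.5;0 0 0 0 0.55;0 0 0 0 0.65;0 0 0 0 0.8;0 0 0 0 0.8")

```text
t: 19.4
ee_pos: [0.5646, -0.3198, 0.1435]
ee_rot: [0.691, 0.158, -0.686, 0.164]
ft_force: [-0.2, 0.1, -0.1]
gripper_width: 0.0684
```

Request:
step_arm(targets="-1 0 0 0 0.8;-1.5 0 0 0 0.8;-1.5 0 0 0 0.8;-1.5 0 0 0 0.8;-1 0 0 0 0.8")

```text
t: 20.02
ee_pos: [0.5641, -0.3195, 0.214]
ee_rot: [0.691, 0.157, -0.686, 0.164]
ft_force: [0.2, -0.1, -1.2]
gripper_width: 0.0685
```

Run:
```python
from m import *
go((.5633,-.3190,.20))
s=state();f=grab_frame('scene');save('s6',cv2.resize(f['pixels'][60:220,150:350],None,fx=4,fy=3.7))
w=grab_frame('wrist');save('w6',w['pixels']);pickle.dump((s,w),open('w6.pkl','wb'))
P=cloud(f);V=f['z_map']>0
v,u=np.mgrid[0:480,0:640]
def an(P,near):
    m=near&(abs(P[...,2]-.131)<.007);Q=P[m];h=cv2.convexHull(Q[:,:2].astype(np.float32))[:,0]
    print('cap',len(Q),np.median(Q[:,2]),circ(h))
    A=np.c_[Q[:,:2]-Q[:,:2].mean(0),np.ones(len(Q))];print('slope',np.linalg.lstsq(A,Q[:,2],rcond=None)[0])
    m=near&(abs(P[...,2]-.171)<.006);Q=P[m];print('knob',m.sum(),Q.mean(0),np.median(Q[:,2]),cv2.minEnclosingCircle(Q[:,:2].astype(np.float32)))
an(P,V&(abs(u-252)<60)&(abs(v-130)<60)&(np.hypot(P[...,0]-.563,P[...,1]+.319)<.075))
P=wcloud(s,w);an(P,(w['z_map']>0)&(np.hypot(P[...,0]-.563,P[...,1]+.319)<.065))
```

```text
t 20.025 pos [ 0.5641 -0.3195  0.214 ] F [ 0.19 -0.11 -1.17] w 0.0685 J [-0.57  0.21  1.13 -0.    1.79  0.54]
tool x [ 0.0098 -0.0075 -0.9999] y [ 0.443 -0.896  0.011]
to (0.5633, -0.319, 0.2) tool cm [ 1.4  -0.1   0.06]
cap 1416 0.13163476002761298 [ 0.56402694 -0.31790853  0.06075232]
slope [-0.00748398 -0.02418324  0.13150807]
knob 223 [ 0.56523093 -0.31564416  0.17074135] 0.17108373194061535 ((0.5637547969818115, -0.319384902715683), 0.021975232288241386)
cap 25410 0.1292604590986729 [ 0.56227812 -0.31944839  0.06021424]
slope [-0.00276164  0.00028009  0.12944945]
knob 4720 [ 0.56345005 -0.31918008  0.16909116] 0.1691568051885468 ((0.5624755024909973, -0.3198879361152649), 0.020090200006961823)
```

View pics/s6.png

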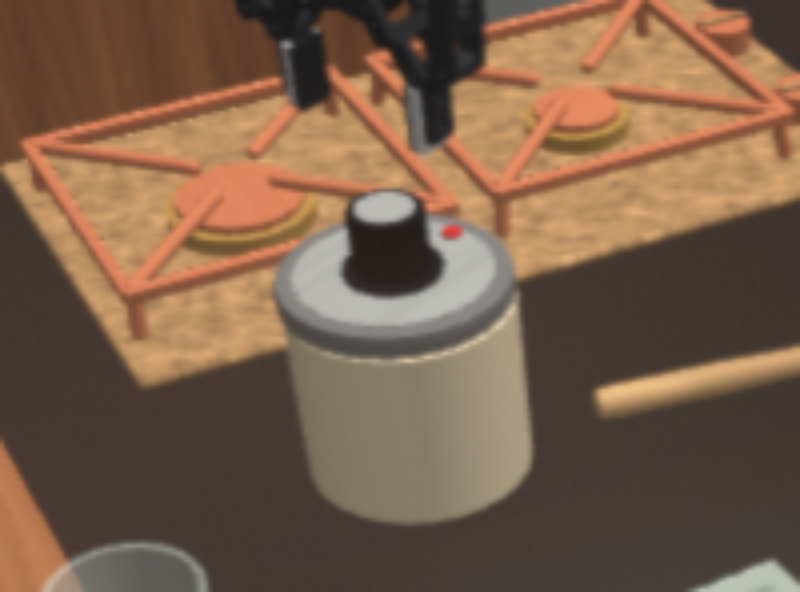

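View pics/w6.png

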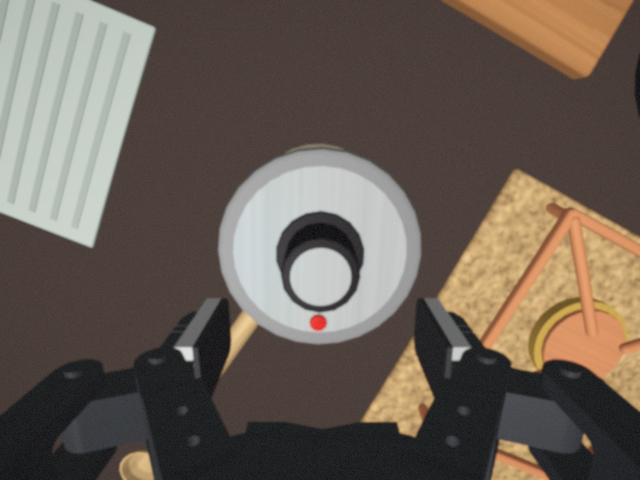

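The lid sits level and home: cap top at 0.130–0.132 m, knob top at about 0.170 m, with the cap flush on the rim at (390,345) in the crop. Next I shut the fingers and press the knob.

Request:
step_arm(targets="0 0 0 0 0.4;0 0 0 0 0;0 -0.1 0.05 0 0;0 0 0 0 0;0 0 0 0 0", grip_force=40)

```text
t: 20.75
ee_pos: [0.5628, -0.3185, 0.2116]
ee_rot: [0.691, 0.158, -0.687, 0.163]
ft_force: [-1.3, 0.5, -0.1]
gripper_width: 0.0003
```

Request:
step_arm(targets="0.8 0 0 0 0;0.8 0 0 0 0;0.8 0 0 0 0;0.6 0 0 0 0;0 0 0 0 0")

```text
t: 21.38
ee_pos: [0.5627, -0.3184, 0.1781]
ee_rot: [0.69, 0.159, -0.687, 0.163]
ft_force: [-0.1, 0.4, -0.5]
gripper_width: -0.0001
```

Run:
```python
from m import *
go((.5632,-.3190,.171))
```

```text
t 21.375 pos [ 0.5627 -0.3184  0.1781] F [-0.08  0.38 -0.53] w -0.0001 J [-0.57  0.21  1.2  -0.    1.73  0.54]
tool x [ 0.0056 -0.0049 -1.    ] y [ 0.443 -0.896  0.007]
to (0.5632, -0.319, 0.171) tool cm [ 0.71  0.07 -0.02]
```

Request:
step_arm(targets="0.4 0.07 0 0 0;0.4 0 0 0 0;0.3 0 0 0 0;0.3 0 0 0 0;0.3 0 0 0 0")

```text
t: 22.0
ee_pos: [0.5634, -0.3194, 0.1648]
ee_rot: [0.691, 0.158, -0.686, 0.164]
ft_force: [-2.3, 1.0, 6.4]
gripper_width: 0.0002
```

Request:
step_arm(targets="0.3 0 0 0 0;0.3 0 0 0 0;0.3 0 0 0 0")

```text
t: 22.38
ee_pos: [0.5635, -0.3195, 0.1609]
ee_rot: [0.692, 0.156, -0.685, 0.165]
ft_force: [-3.4, 2.6, 7.9]
gripper_width: -0.0002
```

Request:
step_arm(targets="0.4 0 0 0 0;0.4 0 0 0 0;0.4 0 0 0 0")

```text
t: 22.75
ee_pos: [0.5635, -0.3195, 0.1558]
ee_rot: [0.694, 0.155, -0.684, 0.167]
ft_force: [-3.9, 3.1, 11.0]
gripper_width: -0.0003
```

Request:
step_arm(targets="0.4 0 0 0 0;0.4 0 0 0 0;0.4 0 0 0 0")

```text
t: 23.12
ee_pos: [0.5637, -0.3196, 0.1551]
ee_rot: [0.696, 0.153, -0.681, 0.169]
ft_force: [-6.6, 5.3, 15.4]
gripper_width: -0.0001
```

Request:
step_arm(targets="0.6 0 0 0 0;0.6 0 0 0 0")

```text
t: 23.38
ee_pos: [0.5641, -0.3199, 0.1551]
ee_rot: [0.698, 0.15, -0.679, 0.172]
ft_force: [-10.6, 5.5, 22.8]
gripper_width: -0.0002
```

Run:
```python
from m import *
go((.5632,-.3190,.171))
```

```text
t 23.375 pos [ 0.5641 -0.3199  0.1551] F [-10.62   5.53  22.83] w -0.0002 J [-0.57  0.18  1.27 -0.    1.65  0.54]
tool x [ 0.0328 -0.0234 -0.9992] y [ 0.443 -0.896  0.035]
to (0.5632, -0.319, 0.171) tool cm [-1.59 -0.06  0.01]
```

The knob is at its hard stop: the height holds at 0.1551 m while the force climbs to 23 N. I'll let it rise smoothly.

Request:
step_arm(targets="-0.4 0 0 0 0;-0.5 0 0 0 0;-0.5 0 0 0 0;-0.6 0 0 0 0;-0.8 0 0 0 0")

```text
t: 24.0
ee_pos: [0.5627, -0.3189, 0.1879]
ee_rot: [0.698, 0.15, -0.678, 0.172]
ft_force: [-0.2, -0.2, 0.0]
gripper_width: 0.0
```

Request:
step_arm(targets="-1 0 0 0 0;-1.5 0 0 0 0;-2 0 0 0 0;-2 0 0 0 0;-2 0 0 0 0")

```text
t: 24.62
ee_pos: [0.5593, -0.3165, 0.2765]
ee_rot: [0.698, 0.15, -0.679, 0.172]
ft_force: [0.4, -0.2, -0.4]
gripper_width: 0.0002
```

Request:
step_arm(targets="-2 -3 2 0 0;-1 -4 3 0 0;0 -4 3 0 0;0 -2 1.5 0 0;0 0 0 0 0")

```text
t: 25.25
ee_pos: [0.4126, -0.2399, 0.3073]
ee_rot: [0.7, 0.148, -0.677, 0.174]
ft_force: [0.2, -0.9, -0.2]
gripper_width: 0.0
```

Run:
```python
from m import *
go((.5632,-.3190,.171))
f=grab_frame('scene');save('s7',f['pixels']);save('s7c',cv2.resize(f['pixels'][60:220,150:350],None,fx=4,fy=3.7))
t=grab_frame('top');save('t7',t['pixels'])
v,u=np.mgrid[0:480,0:640]
for n,g in(('scene',f),('top',t)):
    P=cloud(g);near=(g['z_map']>0)&(np.hypot(P[...,0]-.563,P[...,1]+.319)<.075)
    for z in(.131,.171):
        m=near&(abs(P[...,2]-z)<.006);Q=P[m]
        if len(Q)>20: print(n,z,len(Q),np.median(Q[:,2]),circ(cv2.convexHull(Q[:,:2].astype(np.float32))[:,0]),Q[:,2].std())
    for c in((.536,.266),(.521,.104)):
        m=(g['z_map']>0)&(np.hypot(P[...,0]-c[0],P[...,1]-c[1])<.08)&(abs(P[...,2]-.032)<.008);Q=P[m]
        if len(Q)>20: print(n,c,cv2.minEnclosingCircle(Q[:,:2].astype(np.float32)))
print(state()['ft_force'],state()['t'])
```

```text
t 25.25 pos [ 0.4126 -0.2399  0.3073] F [ 0.19 -0.88 -0.18] w 0.0 J [-0.6  -0.25  1.42 -0.    1.92  0.51]
tool x [ 0.0407 -0.029  -0.9988] y [ 0.443 -0.896  0.044]
to (0.5632, -0.319, 0.171) tool cm [14.46 13.15 -9.66]
scene 0.131 1356 0.13157500472197511 [ 0.56402946 -0.31806522  0.0610309 ] 0.002081815918198917
scene 0.171 227 0.1709990092536339 [ 0.56407665 -0.31905516  0.02051977] 0.002232916317266382
scene (0.536, 0.266) ((0.5355005264282227, 0.26678165793418884), 0.07064886391162872)
scene (0.521, 0.104) ((0.5216999650001526, 0.10492576658725739), 0.05273159593343735)
top 0.131 918 0.13001982271453838 [ 0.56218904 -0.3209316   0.0608379 ] 0.002343652994283895
top 0.171 42 0.1701606943521778 [ 0.56555809 -0.31867785  0.01571118] 0.002255584477870176
top (0.536, 0.266) ((0.5371353626251221, 0.26453307271003723), 0.07000312209129333)
top (0.521, 0.104) ((0.5208675265312195, 0.10356320440769196), 0.05203566700220108)
[ 0.82033622 -0.2800309   0.25435288] 25.35
```

View pics/s7c.png

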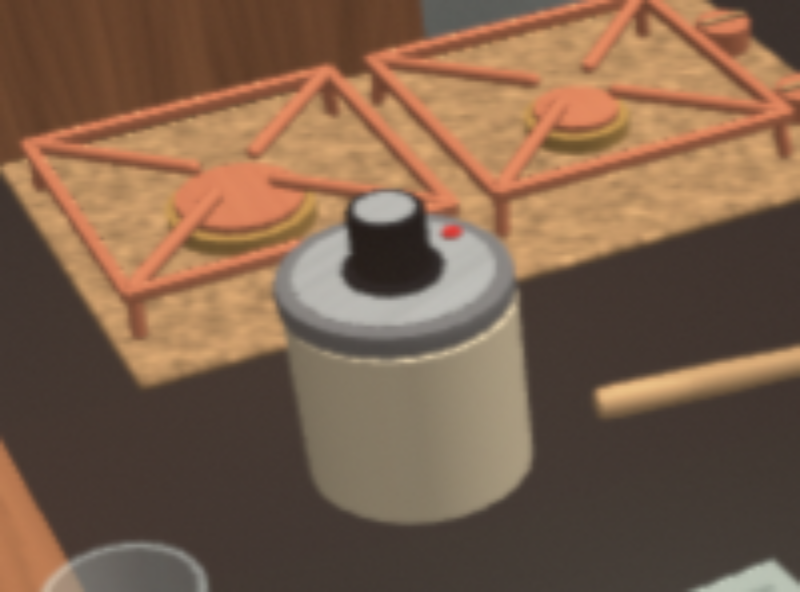

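View pics/s7.png

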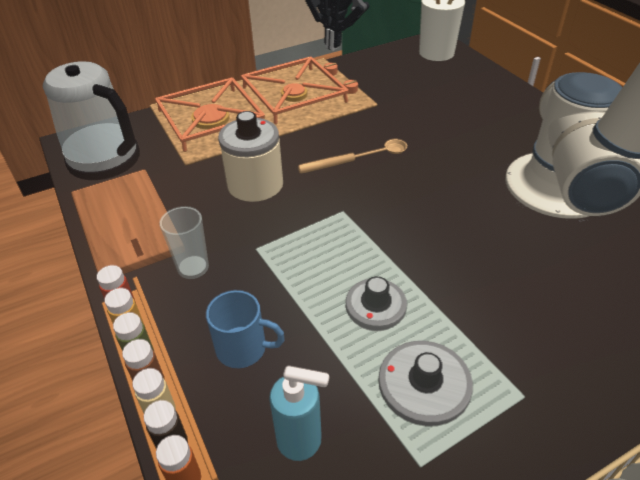

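View pics/t7.png

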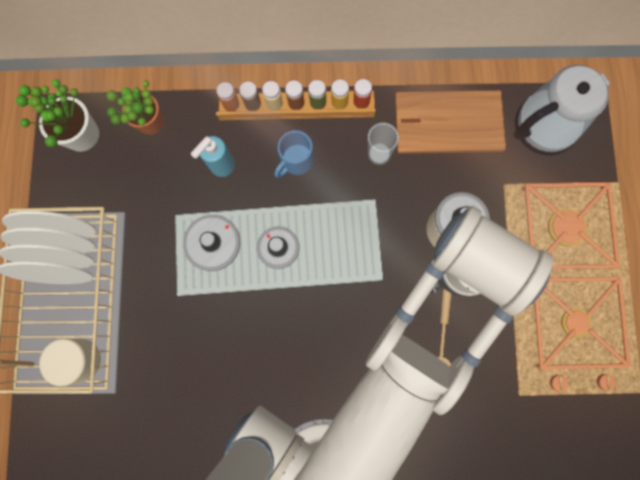

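The canister at (250,155) in the scene view is closed and level. The knob is back up at 0.171 m, nothing else has moved, and the arm is clear. I'll let it settle briefly and hand in.

Request:
step_arm(targets="0 0 0 0 0;0 0 0 0 0;0 0 0 0 0")

```text
t: 25.72
ee_pos: [0.4154, -0.2415, 0.305]
ee_rot: [0.699, 0.149, -0.678, 0.173]
ft_force: [-0.2, -0.2, -0.6]
gripper_width: 0.0003
```

```bash
python3 -c "
from h import *
go((.5,0,.2));print(state()['dq'].round(3));print(sign_off())"
```

```text
t 25.725 pos [ 0.4154 -0.2415  0.305 ] F [-0.22 -0.18 -0.61] w 0.0003 J [-0.6  -0.24  1.42 -0.    1.92  0.51]
tool x [ 0.0373 -0.0264 -0.999 ] y [ 0.443 -0.896  0.04 ]
to (0.5, 0, 0.2) tool cm [ 10.17 -18.3  -18.08]
[-0.001  0.013 -0.005 -0.002 -0.002 -0.   ]
the job is handed in; nothing more can be done
None
```

The canister is closed with lid_b, the 122 mm lid at the robot's right end of the mat. I lowered it onto the canister gently, released it, and pushed the pump knob to its stop. The knob stayed at 16 mm of travel while the force rose to 23 N, and it came back up when I lifted away. I handed the job in at 25.7 s.

- **Lid seating:** the cap top reads 0.130–0.132 m and should be 0.131 m. It looks flush and level in the pictures. The wrist camera's slope fit gave about 0.2°. The scene camera's fit gave about 1.5°, but it had read about the same while the lid was still held upright, so I took that as bias.
- **Knob:** its top reads 0.170–0.171 m, so it is fully up again.
- **Other objects:** the other two lids measure within 1 mm of where they started. The mug, glass, soap and spoon look unmoved in the pictures; I did not measure them again.
- **Tool tilt:** it leaned up to about 2° while carrying the lid. I corrected that to about 0.2° above the canister before lowering the lid.
- **Camera disagreement:** the cameras differ by about 2 mm on the lid's centre, which is within their stated calibration.

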